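Find and tag the weakest spring mount of a glass lap

ROBOT

A 7-joint arm with a two-finger parallel gripper is mounted at the origin on the work surface. World frame = base frame: x ahead of the robot, y to its left, z up, the work surface at z = 0. Lengths are in m, angles in rad, forces in N, time in s.
With the tool pointing down it reaches from about 0.4 to 0.875 m from the base axis. Payload 19.3 kg.
Tool frame: the origin (TCP) lies at the very end of the fingers, on their centre line; the grasp point (between the pads) lies 19 mm behind it; z points along the fingers, y is the direction in which the jaws open and shut (so a half turn about z gives the same grasp; the last joint's range is limited). The gripper opens to 85 mm and grips with 20 to 120 N. Pads are 22 mm wide; open, the fingers measure 114 mm over their backs; the gripper's body (76 mm by 85 mm) begins 54 mm behind the grasp point. The pads swing forward as they close: fully open they stand 13 mm farther back than shut.
Start: joints at [-1.315, 0.521, -0.036, 1.599, 0.021, 1.021, -0.113], TCP at [0.2, 0.592, 0.231] pointing down, gripper open.
Joint ranges: [-2.91, 2.91], [-0.3, 2.13], [-1.5, 1.42], [0.17, 2.43], [-1.26, 4.41], [0.16, 1.93], [-2.52, 2.52]. Speed limits (rad/s): [1.89, 1.89, 2.39, 2.39, 3.01, 3.01, 3.01].

INTERFACE

Orientations are given as [roll, pitch, yaw] about the fixed x, y, z axes, in that order (R = Rz(yaw) Ry(pitch) Rx(roll)).
In Python, from workcell import bot gives the robot as it stands.
- The arm moves only by the tool carry_out, never from a script. Its argument "targets" is a list of rows, each a list of 7 numbers: the shift along the tool's x, y, z in mm, then the turn, a rotation vector about the tool's x, y, z in units of 6 degrees (1.0 is 6 degrees), then the closure in counts, from 0 (fully open) to 255 (shut). A call has 1 to 5 rows; each row shifts and turns the commanded pose from where the row before left it, along the tool's axes as they then stand; what a row does not reach is not made up. A row lasts 1/12 s, in which the tool goes at most 41.7 mm and 7.16 degrees, less where a joint would pass 70% of its speed; a pose out of reach is approached as far as the arm can. A call is refused whole if a number of a shift passes 41.7 or a number of a turn 1, either way. A call with a gripper value outside its range is refused whole. The fingers move at their own pace and stop on an object; "force" is the grip in N (left out, the last holds). Time passes only in rows, so rows that do not move let the fingers close. It gives the time, the measured TCP pose, the force and the opening at its end, in the units of the state.
- bot.observe(): the state, without advancing time (a new reading comes with each control period).
- bot.grab_frame(name): name is "scene" or "side" or "wrist"; returns a dict with "color" (384x512x3 uint8, red, green, blue), "z_map" (384x512 float32, m along the optical axis (not along the pixel's ray), 0 where there is no reading), "K" (3x3 intrinsics, pixels), "cam_to_world" (4x4, takes a point from camera to world coordinates); the wrist camera has in their place "T_tool_cam" (4x4, takes a point from camera to tool coordinates, whose origin is the TCP and whose axes are the flange's). Camera axes: x right, y down, z forward; pixel columns grow to the right and rows downward; lengths in m; the calibration is good to about 2 mm. A picture is of the moment at which its call begins: read the wrist's pose just before it.
- bot.job_done(): hands the job in, once; it reports no verdict.
The state is a dict: "clock": time; "qpos": joint angles; "qd": joint speeds; "joint_efforts": joint torques, N m; "position": TCP position; "tool_rot": TCP orientation; "force": force on the tool from outside, world axes, zero at the start; "moment": the same for the moment, N m; "grip_width": finger opening in m.
Only numpy, scipy, OpenCV 4.12 (cv2) and the standard library are available. Lean on these libraries where they do the work, as an engineer would, in place of code of your own. Each camera call takes 0.05 s, during which the arm holds its last target. There are 200 camera calls.

TASK

Press down firmly on each of the three rubber spring pads, one at a time from left to right as the robot sees them, to feel which spring is the softest. Then push the yellow tag beside the softest pad fully down and leave the other two tags up. Use the fingertips and only press: pick nothing up, do not disturb the loose things around, and let go of everything at the end.

Things in the scene. Friction and masses are not known exactly. Their poses are not given: they have to be found in the camera images.
- rack: Fixed aluminium mount plate, 200 x 440 x 12 mm; origin under its centre, x across it (away from the robot), y along its row of three places (to the robot's left), z up. Each place, 140 mm apart, has a black rubber pad on a coil spring and, 85 mm beyond it (+x), its yellow tag in a black block. The pads look alike and any may be the softest
- pad_left (a point): Top centre of the left pad at rest, 80 mm above the table (fixed, does not follow the pad). Black disc 60 mm across, 18 mm thick, grey dot on top; goes straight down 12 mm to a stop and springs back. Halfway (6 mm) the softest of the three pads pushes back with about 3 N, the others 6 and 12 N; at the stop about 5, 11 and 20 N; at first touch 0.5, 1 and 2.5 N
- pad_mid (a point): Top centre of the middle pad at rest, 80 mm above the table (fixed, does not follow the pad). Black disc 60 mm across, 18 mm thick, grey dot on top; goes straight down 12 mm to a stop and springs back. Halfway (6 mm) the softest of the three pads pushes back with about 3 N, the others 6 and 12 N; at the stop about 5, 11 and 20 N; at first touch 0.5, 1 and 2.5 N
- pad_right (a point): Top centre of the right pad at rest, 80 mm above the table (fixed, does not follow the pad). Black disc 60 mm across, 18 mm thick, grey dot on top; goes straight down 12 mm to a stop and springs back. Halfway (6 mm) the softest of the three pads pushes back with about 3 N, the others 6 and 12 N; at the stop about 5, 11 and 20 N; at first touch 0.5, 1 and 2.5 N
- tag_left (a point): Centre of the top edge of the left tag when up, 88 mm above the table (fixed, does not follow the tag). Yellow plastic tab 12 mm (plate x) by 38 mm (plate y); pushed with about 3 N it slides 18 mm straight down to a stop (top then 70 mm above the table) into a black block, 32 x 56 mm, 60 mm tall, and stays. It belongs to the pad 85 mm from it towards the robot
- tag_mid (a point): Centre of the top edge of the middle tag when up, 88 mm above the table (fixed, does not follow the tag). Yellow plastic tab 12 mm (plate x) by 38 mm (plate y); pushed with about 3 N it slides 18 mm straight down to a stop (top then 70 mm above the table) into a black block, 32 x 56 mm, 60 mm tall, and stays. It belongs to the pad 85 mm from it towards the robot
- tag_right (a point): Centre of the top edge of the right tag when up, 88 mm above the table (fixed, does not follow the tag). Yellow plastic tab 12 mm (plate x) by 38 mm (plate y); pushed with about 3 N it slides 18 mm straight down to a stop (top then 70 mm above the table) into a black block, 32 x 56 mm, 60 mm tall, and stays. It belongs to the pad 85 mm from it towards the robot
- tag_a (a joint): How far one of the three tags is pushed down, m: 0 = up, 0.018 = fully down. Which of the three places it stands in changes from start to start and is not told
- tag_b (a joint): How far one of the three tags is pushed down, m: 0 = up, 0.018 = fully down. Which of the three places it stands in changes from start to start and is not told
- tag_c (a joint): How far one of the three tags is pushed down, m: 0 = up, 0.018 = fully down. Which of the three places it stands in changes from start to start and is not told
- bolt: Bystander: loose steel bolt 41 mm tall standing on its 24 mm head on the plate between the left and middle pads; origin under its head
- collar: Bystander: loose brass collar, 32 mm across, 14 mm tall, on the plate between the middle and right tags; origin under its centre
- jar: Bystander: green glass jar, 60 mm across, 85 mm tall, beside the plate; origin under its centre
- glue: Bystander: white bottle with orange cap, 44 mm across, 110 mm tall, beside the plate; origin under its centre
- cutter: Bystander: red-handled hand tool, 160 mm long, lying on the table beyond the plate; origin under its middle
- tile_blue: Bystander: blue tile 60 x 60 x 10 mm on the table left of the plate; origin under its centre
- cup: Bystander: white cup, 70 mm across, 75 mm tall, beside the plate; origin under its centre

How it is judged:
On the way, in this order (a step that is already met when the one before it is completed fails the run):
1. the left pad is pressed (fingers push with over 2 N, grasp point within 45 mm of its centre, seen from above) (horizontal distance between the grasp point and pad_left below 0.045 m and contact force between the fingers and anything else above 2 N), for 0.05 s.
2. the middle pad is pressed (fingers push with over 2 N, grasp point within 45 mm of its centre, seen from above) (horizontal distance between the grasp point and pad_mid below 0.045 m and contact force between the fingers and anything else above 2 N), for 0.05 s.
3. the right pad is pressed (fingers push with over 2 N, grasp point within 45 mm of its centre, seen from above) (horizontal distance between the grasp point and pad_right below 0.045 m and contact force between the fingers and anything else above 2 N), for 0.05 s.
4. the tag of the softest pad is pushed down (at least 15 of 18 mm) (value of joint tag_b above 0.015 m), for 0.1 s.
At the end, for the whole second after the job is handed in: The tag of the softest pad is down (at least 15 of 18 mm), the other two tags are up (at most 5 mm down), and no loose thing is more than 30 mm from where it stood (value of joint tag_b above 0.015 m and not (value of joint any of tag_a, tag_c above 0.005 m) and not (distance of any of bolt, collar, jar, glue, cutter, tile_blue, cup from where it was at the start of the episode above 0.03 m)); the robot touches nothing.
It fails at once if the tag of a pad that is not the softest is pushed down more than 5 mm (value of joint any of tag_a, tag_c above 0.005 m).
It fails at once if a loose thing is moved more than 30 mm (distance of any of bolt, collar, jar, glue, cutter, tile_blue, cup from where it was at the start of the episode above 0.03 m).
It fails at once if a loose thing is lifted more than about 15 mm (height (world z) of any of bolt, collar above 0.028 m or height (world z) of any of jar, glue, cutter, tile_blue, cup above 0.016 m).
It also fails if it takes over 48 s, if anything falls off the work surface, if the arm or the gripper's body presses on something with over 40 N, if the wrist force passes 120 N, or if a joint passes its speed limit or range.

## Working session

There is one attempt and no reset: what is moved stays moved. The work goes in short steps, Python scripts to look and compute and a tool call to move; the robot and the scene stay as the last step left them, time stands still between calls to the robot, and variables do not carry over. Pictures are saved under pics/ and viewed, about 8 in all and at most 12, crops included, and the job is handed in when it is done.

Besides the shell and the picture viewer there is one more tool, called after "Request:" in YAML: its name, and indented under it one key for each argument. carry_out: Moves the arm, as the interface text tells. Its arguments: {"type":"object","properties":{"targets":{"type":"array","items":{"type":"array","items":{"type":"number"}}},"force":{"type":"number"}},"required":["targets"]}

```bash
mkdir -p pics; ls; cat > h.py <<'E'
from workcell import bot
import numpy as np, cv2
def snap(n,f):
    s=bot.observe(); d=bot.grab_frame(n)
    cv2.imwrite('pics/'+f,d['color'][:,:,::-1]); np.savez('pics/'+f[:-4],**d); return s,d
def pts(d,T=None):
    z=d['z_map'];K=d['K'];v,u=np.indices(z.shape)
    p=np.stack([(u-K[0,2])/K[0,0]*z,(v-K[1,2])/K[1,1]*z,z],-1)
    T=d['cam_to_world'] if T is None else T
    return p@T[:3,:3].T+T[:3,3]
E
python3 - <<'E'
from h import *
s,d=snap('scene','scene1.png'); print(s)
snap('side','side1.png')
a=np.hstack([cv2.imread('pics/scene1.png'),cv2.imread('pics/side1.png')]);cv2.imwrite('pics/both1.png',cv2.resize(a,(800,300)))
E
```

```text
pics
{'clock': 0.0, 'qpos': array([-1.31516254,  0.52204573, -0.03633176,  1.59996743,  0.0211846 ,
        1.02109719, -0.11280986]), 'qd': array([ 1.05395940e-03, -4.70876419e-04, -7.55897373e-04, -1.02688012e-03,
       -5.19651187e-05, -1.26342793e-03, -1.14977622e-03]), 'joint_efforts': array([ 8.36586732e-04, -9.27112126e+01,  1.98036902e+00, -3.69932449e+01,
        1.78753672e-02,  8.10277619e-03, -1.23257496e-05]), 'position': array([0.1999861 , 0.5918017 , 0.23072044]), 'tool_rot': array([-3.14046112e+00,  6.46031196e-05,  2.81573407e+00]), 'force': array([-0.70749672,  0.44532103,  0.08312198]), 'moment': array([-0.0424674 ,  0.02112536,  0.04886035]), 'grip_width': 0.08560238138557145}
```

View pics/scene1.png

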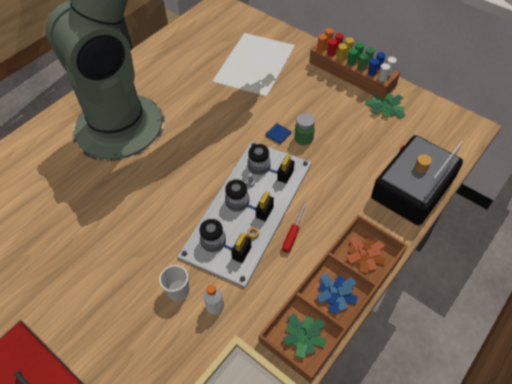

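View pics/side1.png

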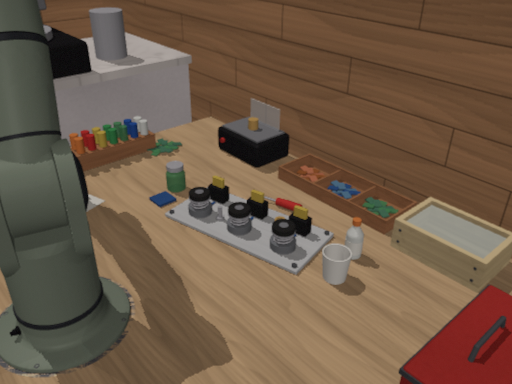

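The scene view shows the left, middle and right pads at about (259,155), (236,190) and (212,232). The tags are at about (287,168), (265,205) and (240,245). The side view shows the same row, with the jar and tile to the left and the cup and glue to the right.

```bash
python3 - <<'E'
from h import *
for n in ['scene1','side1']:
    d=dict(np.load(f'pics/{n}.npz')); P=pts(d); c=d['color']; K=d['K'];T=d['cam_to_world']
    hsv=cv2.cvtColor(c,cv2.COLOR_RGB2HSV)
    near=(abs(P[...,0]-0.55)<.35)&(abs(P[...,1])<.5)&(d['z_map']>0)
    def ray(u,v,h):
        r=T[:3,:3]@np.linalg.solve(K,[u,v,1]); return T[:3,3]+r*(h-T[2,3])/r[2]
    m=(near&(hsv[...,0]>20)&(hsv[...,0]<34)&(hsv[...,1]>170)&(P[...,2]>.04)).astype(np.uint8)
    print(n,'cam',T[:3,3].round(2))
    def comp(m,a):
        k,l,s,ce=cv2.connectedComponentsWithStats(m)
        for i in range(1,k):
            if s[i,4]>=a:
                q=P[l==i]; print(s[i,4],ce[i].round(1),'mean',q.mean(0).round(4),'min',q.min(0).round(3),'max',q.max(0).round(3))
    print('yellow');comp(m,15)
    print('z~80 dark');comp((near&(abs(P[...,2]-.079)<.006)&(hsv[...,2]<130)&(hsv[...,1]<80)).astype(np.uint8),40)
    print('any >60mm');comp((near&(P[...,2]>.055)).astype(np.uint8),40)
E
```

```text
scene1 cam [ 1.04 -0.54  1.15]
yellow
63 [285.3 163.6] mean [0.5475 0.1535 0.0782] min [0.54  0.141 0.057] max [0.553 0.176 0.09 ]
75 [264.  200.7] mean [0.5792 0.0192 0.0788] min [0.571 0.005 0.06 ] max [0.585 0.039 0.091]
89 [240.1 242.3] mean [ 0.6117 -0.1159  0.0803] min [ 0.601 -0.131  0.056] max [ 0.618 -0.095  0.091]
z~80 dark
46 [304.7 125.5] mean [0.5059 0.3021 0.0786] min [0.48  0.291 0.074] max [0.522 0.325 0.084]
275 [258.1 152.3] mean [0.4623 0.1386 0.078 ] min [0.431 0.111 0.073] max [0.491 0.167 0.084]
325 [235.7 188.3] mean [0.4943 0.0038 0.0783] min [ 0.463 -0.025  0.073] max [0.524 0.035 0.083]
211 [396.  194.3] mean [0.8397 0.251  0.0797] min [0.777 0.245 0.073] max [0.9   0.264 0.085]
382 [210.5 228.9] mean [ 0.5267 -0.1322  0.0784] min [ 0.496 -0.16   0.073] max [ 0.555 -0.102  0.085]
any >60mm
303 [304.7 123. ] mean [0.499  0.3117 0.0764] min [0.469 0.288 0.055] max [0.524 0.345 0.09 ]
3107 [411.4 171.7] mean [0.8369 0.3333 0.0923] min [0.761 0.245 0.055] max [0.9   0.468 0.133]
360 [258.3 153.7] mean [0.4645 0.1365 0.0753] min [0.431 0.111 0.056] max [0.492 0.1
[... 1738 characters left out ...]
98.8] mean [0.571  0.0208 0.0696] min [ 0.553 -0.005  0.055] max [0.595 0.051 0.091]
3162 [442.5 232.3] mean [ 0.8127 -0.4025  0.0738] min [ 0.75  -0.5    0.055] max [ 0.9   -0.299  0.09 ]
351 [239.3 210.9] mean [ 0.4863 -0.0013  0.0759] min [ 0.46  -0.026  0.055] max [0.523 0.034 0.084]
257 [300.5 214.7] mean [ 0.6026 -0.1142  0.0705] min [ 0.583 -0.142  0.055] max [ 0.627 -0.085  0.091]
405 [283.6 228.6] mean [ 0.5179 -0.1365  0.0762] min [ 0.493 -0.162  0.06 ] max [ 0.554 -0.102  0.085]
314 [355.4 231.6] mean [ 0.6394 -0.2656  0.0805] min [ 0.625 -0.283  0.055] max [ 0.664 -0.242  0.112]
456 [337.  255.4] mean [ 0.5458 -0.2868  0.0671] min [ 0.51  -0.321  0.055] max [ 0.581 -0.253  0.078]
```

Request:
carry_out:
  targets:
    - [0,0,0,0,0,-1,255]
    - [0,0,0,0,0,-1,255]
    - [0,0,0,0,0,-1,255]
    - [0,0,0,0,0,-1,255]
    - [0,0,0,0,0,-1,255]
  force: 40

```text
clock: 0.52
position: [0.2, 0.5919, 0.231]
tool_rot: [-3.141, -0.0, -2.939]
force: [0.7, 0.6, 0.4]
grip_width: 0.0258
```

Request:
carry_out:
  targets:
    - [0,0,0,0,0,-0.35,255]
    - [0,0,0,0,0,0,255]

```text
clock: 0.68
position: [0.2002, 0.5919, 0.2309]
tool_rot: [-3.141, -0.001, -2.905]
force: [0.6, 0.0, -0.1]
grip_width: 0.0007
```

```bash
cat >> h.py <<'E'
from scipy.spatial.transform import Rotation as Ro
def to(x,y,z):
    s=bot.observe(); R=Ro.from_euler('xyz',s['tool_rot']).as_matrix()
    print('shift mm',(R.T@(np.array([x,y,z])-s['position'])*1e3).round(1),'pos',s['position'].round(4),'rot',s['tool_rot'].round(3),'F',s['force'].round(2),'t',round(s['clock'],2),s['grip_width'])
E
python3 -c "
from h import *
to(.460,.139,.15)"
```

```text
shift mm [-146.7 -501.1   81.1] pos [0.2002 0.5919 0.2309] rot [-3.141e+00 -1.000e-03 -2.905e+00] F [ 0.55  0.03 -0.1 ] t 0.68 0.000703164246971379
```

Request:
carry_out:
  targets:
    - [-10,-34,0,0,0,0,255]
    - [-10,-34,0,0,0,0,255]
    - [-10,-34,0,0,0,0,255]
    - [-10,-34,0,0,0,0,255]
    - [-10,-34,0,0,0,0,255]

```text
clock: 1.1
position: [0.2887, 0.4367, 0.2312]
tool_rot: [-3.141, -0.0, -2.909]
force: [0.5, 0.4, 0.7]
grip_width: -0.0001
```

Request:
carry_out:
  targets:
    - [-10,-34,4,0,0,0,255]
    - [-10,-34,4,0,0,0,255]
    - [-10,-34,4,0,0,0,255]
    - [-10,-34,4,0,0,0,255]
    - [-10,-34,4,0,0,0,255]

```text
clock: 1.52
position: [0.3768, 0.283, 0.2112]
tool_rot: [3.142, 0.0, -2.909]
force: [0.4, 1.4, -0.2]
grip_width: -0.0003
```

Request:
carry_out:
  targets:
    - [-10,-33,4,0,0,0,255]
    - [-10,-33,4,0,0,0,255]
    - [-10,-33,4,0,0,0,255]
    - [-10,-33,4,0,0,0,255]
    - [-7,-29,4,0,0,0,255]

```text
clock: 1.93
position: [0.4603, 0.1369, 0.1911]
tool_rot: [-3.141, 0.0, -2.91]
force: [-0.1, 0.3, -0.7]
grip_width: 0.0
```

Request:
carry_out:
  targets:
    - [0,0,0,0,0,0,255]
    - [0,0,0,0,0,0,255]
    - [0,0,0,0,0,0,255]

```text
clock: 2.18
position: [0.4592, 0.1394, 0.1913]
tool_rot: [3.141, -0.0, -2.908]
force: [-0.3, -0.2, -0.6]
grip_width: -0.0003
```

```bash
python3 -c "
from h import *
to(.460,.139,.09)
s,d=snap('wrist','w1.png')
W=np.eye(4);W[:3,:3]=Ro.from_euler('xyz',s['tool_rot']).as_matrix();W[:3,3]=s['position']
P=pts(d,W@d['T_tool_cam'])
h=cv2.cvtColor(d['color'],cv2.COLOR_RGB2HSV)
ok=d['z_map']>0
for nm,m in [('dark80',ok&(abs(P[...,2]-.08)<.004)&(h[...,2]<130)&(h[...,1]<80)),('yellow',ok&(P[...,2]>.084)&(P[...,2]<.095)&(h[...,1]>150)&(abs(h[...,0].astype(int)-27)<8))]:
    k,l,st,ce=cv2.connectedComponentsWithStats(m.astype(np.uint8))
    for i in range(1,k):
        if st[i,4]>60: q=P[l==i];print(nm,st[i,4],ce[i].round(),q.mean(0).round(4),q.min(0).round(3),q.max(0).round(3))
"
```

```text
shift mm [ -0.7  -0.6 101.3] pos [0.4592 0.1394 0.1913] rot [ 3.141 -0.    -2.908] F [-0.32 -0.24 -0.64] t 2.18 -0.00029681594158482955
dark80 3366 [103. 186.] [0.489  0.0084 0.0796] [ 0.461 -0.022  0.076] [0.519 0.037 0.082]
dark80 2804 [260. 186.] [0.4565 0.1431 0.0795] [0.429 0.114 0.076] [0.487 0.173 0.082]
dark80 282 [417. 251.] [0.4838 0.3009 0.0797] [0.467 0.294 0.076] [0.511 0.325 0.084]
yellow 490 [111. 277.] [0.572  0.0281 0.0872] [0.564 0.009 0.084] [0.582 0.046 0.089]
```

View pics/w1.png

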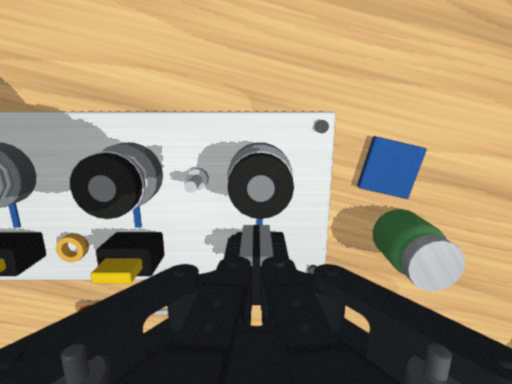

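The wrist view shows the left pad at (260,187) just ahead of the fingers, with the middle pad at (102,186). Its numbers agree with the fixed views to about 4 mm, which is enough to start pressing.

Request:
carry_out:
  targets:
    - [0,0,30,0,0,0,255]
    - [0,0,30,0,0,0,255]
    - [0,0,30,0,0,0,255]
    - [0,0,8,0,0,0,255]
    - [0,0,0,0,0,0,255]

```text
clock: 2.65
position: [0.4581, 0.1394, 0.0919]
tool_rot: [-3.141, -0.004, -2.906]
force: [-0.7, -0.0, 0.0]
grip_width: -0.0002
```

Request:
carry_out:
  targets:
    - [0,0,0,0,0,0,255]
    - [0,0,0,0,0,0,255]
    - [0,0,0,0,0,0,255]

```text
clock: 2.9
position: [0.4602, 0.1394, 0.0948]
tool_rot: [3.141, 0.002, -2.907]
force: [0.5, 0.4, 0.9]
grip_width: 0.0001
```

Request:
carry_out:
  targets:
    - [0,0,5,0,0,0,255]
    - [0,0,5,0,0,0,255]
    - [0,0,4,0,0,0,255]
    - [0,0,3,0,0,0,255]
    - [0,0,0,0,0,0,255]

```text
clock: 3.32
position: [0.4595, 0.139, 0.0758]
tool_rot: [-3.142, -0.0, -2.907]
force: [0.5, -0.2, 5.2]
grip_width: 0.0001
```

Request:
carry_out:
  targets:
    - [0,0,0,0,0,0,255]
    - [0,0,0,0,0,0,255]
    - [0,0,0,0,0,0,255]

```text
clock: 3.57
position: [0.4596, 0.139, 0.0765]
tool_rot: [3.142, 0.0, -2.907]
force: [1.2, -0.0, 3.4]
grip_width: 0.0
```

Request:
carry_out:
  targets:
    - [0,0,0,0,0,0,255]

```text
clock: 3.65
position: [0.4596, 0.139, 0.0765]
tool_rot: [3.142, 0.0, -2.907]
force: [1.0, 0.5, 5.0]
grip_width: -0.0
```

Request:
carry_out:
  targets:
    - [0,0,0,0,0,0,255]

```text
clock: 3.73
position: [0.4595, 0.139, 0.0764]
tool_rot: [3.142, 0.0, -2.907]
force: [0.7, 0.7, 3.9]
grip_width: 0.0003
```

Request:
carry_out:
  targets:
    - [0,0,3,0,0,0,255]
    - [0,0,0,0,0,0,255]
    - [0,0,0,0,0,0,255]
    - [0,0,0,0,0,0,255]
    - [0,0,0,0,0,0,255]

```text
clock: 4.15
position: [0.4595, 0.139, 0.0734]
tool_rot: [-3.142, 0.0, -2.907]
force: [1.4, 0.1, 6.6]
grip_width: -0.0
```

Request:
carry_out:
  targets:
    - [0,0,4,0,0,0,255]
    - [0,0,0,0,0,0,255]
    - [0,0,0,0,0,0,255]
    - [0,0,0,0,0,0,255]

```text
clock: 4.48
position: [0.4596, 0.139, 0.0695]
tool_rot: [3.142, 0.0, -2.907]
force: [0.3, -0.5, 8.8]
grip_width: -0.0001
```

Request:
carry_out:
  targets:
    - [0,0,0,0,0,0,255]

```text
clock: 4.57
position: [0.4596, 0.139, 0.0695]
tool_rot: [3.142, 0.0, -2.907]
force: [0.6, 0.3, 10.2]
grip_width: -0.0002
```

Request:
carry_out:
  targets:
    - [0,0,0,0,0,0,255]

```text
clock: 4.65
position: [0.4596, 0.139, 0.0696]
tool_rot: [3.142, 0.0, -2.907]
force: [0.4, -0.0, 8.9]
grip_width: 0.0002
```

Request:
carry_out:
  targets:
    - [0,0,-10,0,0,0,255]
    - [0,0,-20,0,0,0,255]
    - [0,0,-20,0,0,0,255]
    - [0,0,0,0,0,0,255]
    - [0,0,0,0,0,0,255]

```text
clock: 5.07
position: [0.4596, 0.139, 0.1203]
tool_rot: [3.141, 0.001, -2.907]
force: [0.1, 0.4, 0.2]
grip_width: 0.0
```

```bash
python3 -c "
from h import *
to(.491,.006,.12)"
```

```text
shift mm [   0.3 -136.6    0.3] pos [0.4596 0.139  0.1203] rot [ 3.141e+00  1.000e-03 -2.907e+00] F [0.14 0.4  0.16] t 5.07 6.578242437340933e-06
```

Left pad: 6.6 N at 6.6 mm and about 9.3 N at 10.5 mm, so it is the medium spring. Next is the middle pad.

Request:
carry_out:
  targets:
    - [0,-35,0,0,0,0,255]
    - [0,-35,0,0,0,0,255]
    - [0,-35,0,0,0,0,255]
    - [0,-32,0,0,0,0,255]
    - [0,0,0,0,0,0,255]

```text
clock: 5.48
position: [0.4914, -0.0006, 0.1187]
tool_rot: [-3.139, -0.002, -2.914]
force: [-0.6, -0.9, 0.6]
grip_width: -0.0001
```

Request:
carry_out:
  targets:
    - [0,0,10,0,0,0,255]
    - [0,0,15,0,0,0,255]
    - [0,0,8,0,0,0,255]
    - [0,0,5,0,0,0,255]
    - [0,0,5,0,0,0,255]

```text
clock: 5.9
position: [0.4906, 0.0065, 0.0754]
tool_rot: [3.141, -0.001, -2.906]
force: [-1.6, -0.1, 2.6]
grip_width: -0.0
```

Request:
carry_out:
  targets:
    - [0,0,3,0,0,0,255]
    - [0,0,1,0,0,0,255]
    - [0,0,0,0,0,0,255]
    - [0,0,0,0,0,0,255]
    - [0,0,0,0,0,0,255]

```text
clock: 6.32
position: [0.4914, 0.0058, 0.0727]
tool_rot: [-3.142, 0.001, -2.907]
force: [-1.5, 1.1, 4.6]
grip_width: -0.0001
```

Request:
carry_out:
  targets:
    - [0,0,4,0,0,0,255]
    - [0,0,0,0,0,0,255]
    - [0,0,0,0,0,0,255]
    - [0,0,0,0,0,0,255]

```text
clock: 6.65
position: [0.4916, 0.0057, 0.0686]
tool_rot: [-3.141, 0.001, -2.907]
force: [-0.5, 2.7, 4.1]
grip_width: -0.0004
```

Request:
carry_out:
  targets:
    - [0,0,0,0,0,0,255]

```text
clock: 6.73
position: [0.4916, 0.0057, 0.0686]
tool_rot: [-3.141, 0.001, -2.907]
force: [-0.3, 1.0, 4.6]
grip_width: 0.0
```

Request:
carry_out:
  targets:
    - [0,0,0,0,0,0,255]

```text
clock: 6.82
position: [0.4916, 0.0057, 0.0686]
tool_rot: [-3.141, 0.001, -2.907]
force: [-0.9, 1.0, 4.5]
grip_width: -0.0003
```

Middle pad: about 4.4 N at 11.4 mm, so it is probably the softest. I still need to press the right one.

Request:
carry_out:
  targets:
    - [0,0,-10,0,0,0,255]
    - [0,0,-20,0,0,0,255]
    - [0,0,-21,0,0,0,255]
    - [0,0,0,0,0,0,255]

```text
clock: 7.15
position: [0.4927, 0.0055, 0.1229]
tool_rot: [-3.141, 0.004, -2.908]
force: [1.4, -0.4, 0.6]
grip_width: -0.0003
```

Request:
carry_out:
  targets:
    - [0,-35,0,0,0,0,255]
    - [0,-35,0,0,0,0,255]
    - [0,-35,0,0,0,0,255]
    - [0,-35,0,0,0,0,255]
    - [0,0,0,0,0,0,255]

```text
clock: 7.57
position: [0.5241, -0.1378, 0.1197]
tool_rot: [-3.138, 0.0, -2.914]
force: [-0.8, -1.3, -0.5]
grip_width: -0.0001
```

Request:
carry_out:
  targets:
    - [0,0,10,0,0,0,255]
    - [0,0,15,0,0,0,255]
    - [0,0,8,0,0,0,255]
    - [0,0,5,0,0,0,255]
    - [0,0,5,0,0,0,255]

```text
clock: 7.98
position: [0.5232, -0.1296, 0.0757]
tool_rot: [3.141, -0.001, -2.906]
force: [-5.4, 2.8, 8.7]
grip_width: -0.0001
```

Request:
carry_out:
  targets:
    - [0,0,3,0,0,0,255]
    - [0,0,1,0,0,0,255]
    - [0,0,0,0,0,0,255]
    - [0,0,0,0,0,0,255]
    - [0,0,0,0,0,0,255]

```text
clock: 8.4
position: [0.5232, -0.1296, 0.0727]
tool_rot: [3.141, -0.001, -2.906]
force: [-6.6, 3.1, 14.6]
grip_width: 0.0001
```

Request:
carry_out:
  targets:
    - [0,0,4,0,0,0,255]
    - [0,0,0,0,0,0,255]
    - [0,0,0,0,0,0,255]
    - [0,0,0,0,0,0,255]

```text
clock: 8.73
position: [0.5233, -0.1296, 0.0689]
tool_rot: [3.141, -0.001, -2.906]
force: [-8.4, 4.1, 19.4]
grip_width: -0.0002
```

Request:
carry_out:
  targets:
    - [0,0,0,0,0,0,255]

```text
clock: 8.82
position: [0.5233, -0.1296, 0.069]
tool_rot: [3.141, -0.001, -2.906]
force: [-9.1, 3.6, 19.7]
grip_width: -0.0001
```

Right pad: about 19.5 N, so it is the stiffest and the middle pad is the softest. I'll go above the middle tag.

Request:
carry_out:
  targets:
    - [0,0,-15,0,0,0,255]
    - [0,0,-25,0,0,0,255]
    - [0,0,-30,0,0,0,255]
    - [0,0,0,0,0,0,255]
    - [0,0,0,0,0,0,255]

```text
clock: 9.23
position: [0.5247, -0.1302, 0.1398]
tool_rot: [-3.14, 0.003, -2.907]
force: [-0.7, 0.5, -0.5]
grip_width: 0.0002
```

Request:
carry_out:
  targets:
    - [-21,35,0,0,0,0,255]
    - [-21,35,0,0,0,0,255]
    - [-21,35,0,0,0,0,255]
    - [-21,33,0,0,0,0,255]
    - [0,0,0,0,0,0,255]

```text
clock: 9.65
position: [0.5745, 0.0324, 0.1372]
tool_rot: [3.138, 0.001, -2.898]
force: [-1.0, 1.1, -0.1]
grip_width: -0.0002
```

Request:
carry_out:
  targets:
    - [0,0,0,0,0,0,255]
    - [0,0,0,0,0,0,255]
    - [0,0,0,0,0,0,255]

```text
clock: 9.9
position: [0.5729, 0.0222, 0.1378]
tool_rot: [-3.141, -0.001, -2.908]
force: [0.3, 0.1, 0.3]
grip_width: 0.0001
```

```bash
python3 -c "
from h import *
to(.575,.025,.10)
snap('wrist','w2.png');snap('scene','s2.png');snap('side','v2.png')
g=lambda f:cv2.imread('pics/'+f)
c=cv2.resize(g('s2.png')[110:270,170:330],(400,400));e=cv2.resize(g('v2.png')[130:290,180:340],(400,400));cv2.imwrite('pics/c2.png',np.hstack([c,e]))
"
```

```text
shift mm [-2.7  2.3 37.8] pos [0.5729 0.0222 0.1378] rot [-3.141e+00 -1.000e-03 -2.908e+00] F [0.32 0.14 0.28] t 9.9 8.447798834920464e-05
```

View pics/w2.png

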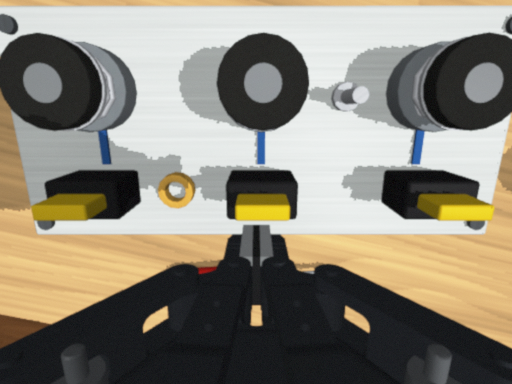

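View pics/c2.png

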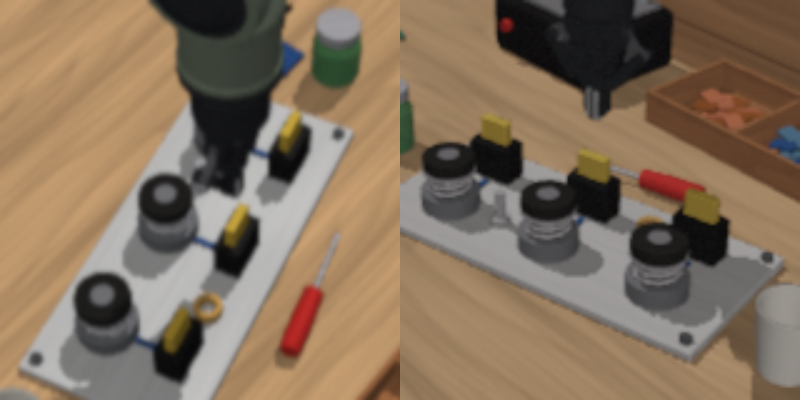

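The wrist view shows the middle tag at (263,207), just ahead of the fingertips, and the outer tags at (70,206) and (455,206). All three are up and nothing loose has moved. I'll measure the tag from here.

```bash
python3 -c "
from h import *
s=bot.observe();d=dict(np.load('pics/w2.npz'))
R=Ro.from_euler('xyz',s['tool_rot']).as_matrix();W=np.eye(4);W[:3,:3]=R;W[:3,3]=s['position']
T=W@d['T_tool_cam'];P=pts(d,T);h=cv2.cvtColor(d['color'],cv2.COLOR_RGB2HSV)
m=(h[...,1]>150)&(abs(h[...,0].astype(int)-27)<8)&(P[...,2]>.0855)&(d['z_map']>0)
k,l,st,ce=cv2.connectedComponentsWithStats(m.astype(np.uint8))
for i in range(1,k):
    if st[i,4]>60:
        r=T[:3,:3]@np.linalg.solve(d['K'],[*ce[i],1]);q=T[:3,3]+r*(.088-T[2,3])/r[2]
        print(ce[i].round(),P[l==i].mean(0).round(4),q.round(4),'tool',(R.T@(q-s['position'])*1e3).round(1))
"
```

```text
[ 60. 212.] [ 0.6048 -0.108   0.0878] [ 0.6047 -0.1079  0.088 ] tool [  -0.6 -133.8   50.3]
[262. 212.] [0.5728 0.0269 0.0878] [0.5727 0.0269 0.088 ] tool [-0.6  4.7 50.2]
[465. 212.] [0.5409 0.162  0.0879] [0.5408 0.1619 0.088 ] tool [ -0.8 143.4  50.2]
```

Request:
carry_out:
  targets:
    - [-1,3,15,0,0,0,255]
    - [0,0,20,0,0,0,255]
    - [0,0,8,0,0,0,255]
    - [0,0,5,0,0,0,255]
    - [0,0,4,0,0,0,255]

```text
clock: 10.47
position: [0.5735, 0.026, 0.0861]
tool_rot: [-3.142, -0.001, -2.908]
force: [-1.0, -1.3, 2.8]
grip_width: -0.0003
```

Request:
carry_out:
  targets:
    - [0,0,4,0,0,0,255]
    - [0,0,4,0,0,0,255]
    - [0,0,4,0,0,0,255]
    - [0,0,3,0,0,0,255]
    - [0,0,0,0,0,0,255]

```text
clock: 10.88
position: [0.5737, 0.0264, 0.0709]
tool_rot: [-3.142, 0.0, -2.907]
force: [0.9, 1.0, 0.2]
grip_width: 0.0002
```

Request:
carry_out:
  targets:
    - [0,0,0,0,0,0,255]
    - [0,0,0,0,0,0,255]
    - [0,0,0,0,0,0,255]

```text
clock: 11.13
position: [0.5738, 0.0266, 0.0714]
tool_rot: [3.142, 0.0, -2.907]
force: [0.3, 0.4, 0.7]
grip_width: 0.0001
```

Contact was felt at 86 mm and the tip is now near 71 mm. I'll push 2 mm more to reach the stop.

Request:
carry_out:
  targets:
    - [0,0,1,0,0,0,255]
    - [0,0,1,0,0,0,255]
    - [0,0,0,0,0,0,255]
    - [0,0,0,0,0,0,255]

```text
clock: 11.47
position: [0.574, 0.0265, 0.07]
tool_rot: [-3.142, 0.001, -2.907]
force: [-3.4, 1.1, 12.2]
grip_width: 0.0002
```

Request:
carry_out:
  targets:
    - [0,0,-15,0,0,0,255]
    - [0,0,-30,0,0,0,255]
    - [0,0,-30,0,0,0,255]
    - [0,0,0,0,0,0,255]
    - [0,0,0,0,0,0,255]

```text
clock: 11.88
position: [0.5745, 0.0265, 0.1458]
tool_rot: [-3.141, 0.003, -2.907]
force: [-0.4, 0.7, 0.2]
grip_width: 0.0002
```

```bash
python3 -c "
from h import *
s,d=snap('wrist','w3.png')
R=Ro.from_euler('xyz',s['tool_rot']).as_matrix();W=np.eye(4);W[:3,:3]=R;W[:3,3]=s['position'];print(s['force'])
P=pts(d,W@d['T_tool_cam']);h=cv2.cvtColor(d['color'],cv2.COLOR_RGB2HSV)
m=(h[...,1]>150)&(abs(h[...,0].astype(int)-27)<8)&(P[...,2]>.05)&(d['z_map']>0)
k,l,st,ce=cv2.connectedComponentsWithStats(m.astype(np.uint8))
for i in range(1,k):
    if st[i,4]>40: print(ce[i].round(),P[l==i].mean(0).round(4),np.percentile(P[l==i][:,2],90))
"
```

```text
[-0.39974895  0.66465792  0.24337544]
[ 70. 199.] [ 0.6025 -0.1056  0.0796] 0.08801144014682771
[256. 196.] [0.5721 0.0268 0.0679] 0.07021384203795601
[443. 200.] [0.5398 0.1587 0.0801] 0.08801152451116839
```

View pics/w3.png

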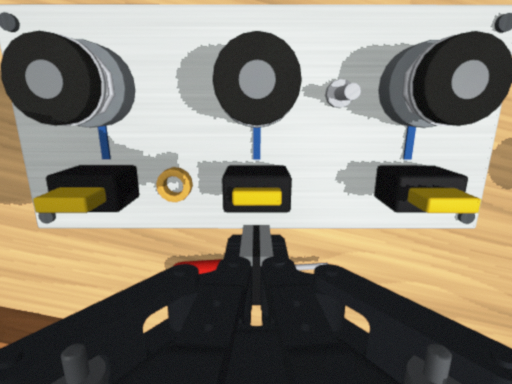

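The middle tag at (257,197) is down, with its top at 70 mm. The outer tags at (70,199) and (443,200) are still up at 88 mm, and the bolt and collar are in place.

```bash
python3 -c "
from h import *
print(bot.job_done())"
```

```text
the job is handed in; nothing more can be done
None
```

I pressed the three pads in order from left to right and found the middle one softest. I then pushed the middle tag down to its stop, lifted clear and handed the job in at about 12 s.

| Pad | Push-back | Depth | Spring |
|---|---|---|---|
| Left | about 9 N | 10.5 mm | medium |
| Middle | about 4.5 N | 11.4 mm | softest |
| Right | about 19.5 N | 11 mm | stiffest |

**Last checks:** The final wrist view puts the middle tag's top at 70.2 mm (down) and the outer two at 88.0 mm (up). At the stop I felt 12 N; after lifting, the tool was 75 mm clear with no contact force. The bolt and collar showed no visible movement. I did not look at the jar, glue, cup and tile again after pressing the tag.

**Disagreements:** The wrist and fixed cameras differed by about 4 mm sideways, so I aimed between them. The right pad also gave about 9 N of sideways force under the press. Neither affected the result.

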